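# Free a sticking parts tray from the stack

### The arm

A 6-joint arm with a two-finger parallel gripper is mounted at the origin on the work surface. World frame = base frame: x ahead of the robot, y to its left, z up, the work surface at z = 0. Lengths are in m, angles in rad, forces in N, time in s.
With the tool pointing down it reaches from about 0.2 to 0.875 m from the base axis. Payload 3.4 kg.
Tool frame: the origin (TCP) lies midway between the tips of the shut fingers; the grasp point (between the pads) lies 19 mm behind it (r.grip_depth is the distance from the TCP to the grasp point, in m); z points along the fingers, y is the direction in which the jaws open and shut (so a half turn about z gives the same grasp; the last joint's range is limited). The gripper opens to 94 mm and grips with 3 to 60 N. Pads are 16 mm wide; open, the fingers measure 119 mm over their backs; the gripper's body (75 mm by 177 mm) begins 78 mm behind the grasp point.
Start: joints at [1.068, 0.276, 1.505, -0, 1.361, -0.121], TCP at [0.214, 0.534, 0.205] pointing down, gripper open.
Joint ranges: [-2.89, 2.89], [-0.75, 2.08], [0.22, 2.7], [-1.18, 4.32], [0.11, 2.71], [-2.7, 2.7]. Speed limits (rad/s): [2.57, 2.57, 3.14, 3.14, 3.14, 3.14].

### API

Orientations are given as a rotation vector (axis times angle).
In Python, from cell import r gives the robot as it stands. The module is installed in compiled form; this text tells all that it offers.
- The arm moves only by the tool play_rows, never from a script. Its arguments are lists of equal length, an entry for each row: "slide": the shift along the tool's x, y, z in m, a list of three; "dr": the turn, a rotation vector about the tool's x, y, z in rad, a list of three. In form: {"slide": [[tx, ty, tz], ...], "dr": [[rx, ry, rz], ...]}. A call has exactly 8 rows; each row shifts and turns the pose as measured when the row begins, along the tool's axes as they then stand; what a row does not reach is not made up. A row lasts 1/8 s, in which the tool goes at most 62.5 mm and 10.7 degrees, less where a joint would pass 70% of its speed; a pose out of reach is approached as far as the arm can. A call is refused whole if a number of a shift passes 0.0625 or a number of a turn 0.188, either way. A call with a gripper value outside its range is refused whole. "claw" is the gripper's target within -1 to 1 (fully open at 1, half-way at 0, shut at -1), set as the call begins (left out, the last holds). The fingers move at their own pace and stop on an object; "squeeze" is the grip in N (left out, the last holds). Time passes only in rows, so rows that do not move let the fingers close, or fill a call up. It gives the time, the measured TCP pose, the force and the opening at its end, in the units of the state.
- r.state(): the state, without advancing time (a new reading comes with each control period).
- r.grab_frame(name): name is "scene" or "top" or "wrist"; returns a dict with "frame" (400x640x3 uint8, blue, green, red), "vfov" (degrees; the focal length in pixels is half the picture's height over the tangent of half this angle, whatever the lens; pixels are square), "cx", "cy" (the principal point, pixels), "k1" (the pictures are not rectified: a ray, as slopes to the right and down, at radius r is drawn at 1 + k1 r^2 times it, then the intrinsics apply), "R" (3x3) and "t" (3): a world point X has camera coordinates R X + t. Camera axes: x right, y down, z forward; pixel columns grow to the right and rows downward; lengths in m; the calibration is good to about 2 mm. A picture is of the moment at which its call begins. There is no depth.
- r.hand_in(): hands the job in, once; it reports no verdict.
The state is a dict: "t": time; "joints": joint angles; "joint_vel": joint speeds; "joint_torque": joint torques, N m; "ee_pos": TCP position; "ee_rot": TCP orientation; "force": force on the tool from outside, world axes, zero at the start; "ft_torque": the same for the moment, N m; "finger_gap": finger opening in m.
Only numpy, scipy, OpenCV 4.12 (cv2) and the standard library are available. Lean on these libraries where they do the work, as an engineer would, in place of code of your own. Each camera call takes 0.05 s, during which the arm holds its last target. There are 200 camera calls.

### The job

I need a clean parts tray. First stand the brass drift that was left lying across the stack upright in the tool cup and let go of it. Then free the top tray, which sticks in the tray below, by lifting one of its corners while the opposite corner stays down, lift it off without moving the other trays or knocking anything about, and finish still holding it level over the middle of the rubber mat, at least 10 cm above it.

Things in the scene. Friction and masses are not known exactly. Their poses are not given: they have to be found in the camera images.
- tray_centre (a point): Centre of the top one of seven nested trays of formed sheet steel, each 200 (its x) x 140 (its y) x 36 deep, 0.25 kg, z up; the point is 18 below the rim's top. Corners cut off at 45 degrees (32 off each side: a 45 long edge). Folded rim all round, 11 wide, 12 tall, faces upright, rim lying on rim; inside it a wall begins 7 below the rim's top and slopes in: a fingertip reaches 7 deep there.
- corner_a (a point): Middle of the tray's rim, on its top, at the cut-off corner +x +y of the tray: 80, 50 from the tray's centre and 18 above it, 5.7 in from the outer face; square outwards from this edge is (1, 1) in the tray's x, y. Axes are the tray's.
- corner_b (a point): The same at the corner +x -y; square outwards is (1, -1). At each corner a springy dimple in the tray below pinches the top tray under its rim: it rubs with 2 to 3 N for the first 5 mm that this corner is lifted, then lets go. Pulled straight up, all four rub at once.
- corner_c (a point): The same at the corner -x -y, opposite a; square outwards is (-1, -1).
- corner_d (a point): The same at the corner -x +y, opposite b; square outwards is (-1, 1).
- stack: The other six trays below, stuck fast to one another, loose on the bench, 1.5 kg together; origin at the centre of the underside, axes as the tray's. Its top rim is 96 above the bench, the top tray's rim 108. The top tray has 2 play sideways in it.
- drift_mid (a point): Middle of the brass drift: a plain hexagonal bar 16 across the flats, 180 long along its x, about 0.32 kg, both ends alike. It starts lying level across the top tray's two long rims, roughly along the tray's y; its middle is then 116 above the bench with the open tray below.
- cup: Round steel tool cup, empty, open at the top: 72 outside, 64 inside, 100 tall, floor 6 thick, 0.8 kg, loose on the bench; origin at the centre of its underside, z up.
- mat: Black rubber mat lying flat on the bench and not moving, 200 (x) x 260 (y) x 3; origin at the centre of its underside.
- jar: Bystander: glass jar with a lid, 68 across, 90 tall; origin under its centre.
- tape: Bystander: tape measure, 72 x 36 x 66 tall; origin under its centre.
- pulley: Bystander: dark belt pulley lying flat, 92 across, 36 tall; origin under its centre.
There are look-alikes about, which are no part of the job. Leave any purple or red look-alike of the stack alone.

How it is judged:
By the outcome, as a careful person would: the job done as asked, in the order asked, and still so for the second after the job is handed in, while the arm keeps its last pose, push and grip.
It also fails if it takes over 54 s, if anything falls off the work surface, if the arm or the gripper's body presses on something with over 40 N, if the wrist force passes 120 N, or if a joint passes its speed limit or range.

## Working session

There is one attempt and no reset: what is moved stays moved. The work goes in short steps, Python scripts to look and compute and a tool call to move; the robot and the scene stay as the last step left them, time stands still between calls to the robot, and variables do not carry over. Pictures are saved under pics/ and viewed, about 8 in all and at most 12, crops included, and the job is handed in when it is done.

Besides the shell and the picture viewer there is one more tool, called after ">>>" as a command line: name --argument value ..., lists and objects as JSON in quotes. play_rows: Moves the arm, as the interface text tells. Its arguments: {"type":"object","properties":{"slide":{"type":"array"},"dr":{"type":"array"},"claw":{"type":"number"},"squeeze":{"type":"number"}},"required":["slide","dr"]}

```bash
mkdir -p pics
cat > h.py <<'E'
import numpy as np, cv2
from cell import r
from scipy.spatial.transform import Rotation as Ro
def grab(n,f=None):
    g=r.grab_frame(n)
    if f: cv2.imwrite('pics/'+f,g['frame'])
    return g
def K(g):
    f=200/np.tan(np.radians(g['vfov'])/2)
    return np.array([[f,0,g['cx']],[0,f,g['cy']],[0,0,1.]])
def ray(g,u,v):
    k=K(g); d=np.array([(u-k[0,2])/k[0,0],(v-k[1,2])/k[0,0]]); s=d.copy()
    for _ in range(30): s=d/(1+g['k1']*(s@s))
    R=np.array(g['R']);t=np.array(g['t'])
    w=R.T@np.array([s[0],s[1],1]); return -R.T@t, w
def onz(g,u,v,z):
    c,w=ray(g,u,v); return c+w*(z-c[2])/w[2]
def proj(g,X):
    c=np.array(g['R'])@np.array(X)+np.array(g['t']); s=c[:2]/c[2]; s=s*(1+g['k1']*(s@s)); k=K(g)
    return s*k[0,0]+k[:2,2]
E
python3 - <<'E'
from h import *
a=grab('top','top0.png');b=grab('scene','scene0.png')
for g in (a,b): print(g['vfov'],g['cx'],g['cy'],g['k1'],ray(g,320,200))
print(r.state())
E
```

```text
42.555360223001145 321.68230446257314 204.44765491965146 -0.06787444448403333 (array([0.33101676, 0.02246202, 1.66179087]), array([ 0.14674271,  0.0175148 , -0.98906296]))
55.081345010660435 317.53439153683706 195.98590028676406 0.0059868032007882824 (array([ 0.85890803, -0.4876478 ,  0.70840104]), array([-0.36682699,  0.58358669, -0.72457947]))
{'t': 0.1, 'joints': array([ 1.06800159e+00,  2.76513319e-01,  1.50594905e+00, -6.55648205e-06,
        1.36071051e+00, -1.21011022e-01]), 'joint_vel': array([-0.00051832, -0.00238674, -0.00310286,  0.00197601,  0.00281128,
       -0.0010872 ]), 'joint_torque': array([ 2.13288440e-03, -4.05454445e+01, -2.37780744e+01,  7.02850381e-02,
        2.98332889e-02, -5.75794184e-05]), 'ee_pos': array([0.21400804, 0.53316538, 0.20472467]), 'ee_rot': array([-5.95975776e-01, -3.08405632e+00,  2.36517930e-03]), 'force': array([-0.55579769, -0.23171579, -0.06237881]), 'ft_torque': array([-0.02847894, -0.00982041,  0.01962574]), 'finger_gap': 0.0939191713807532}
```

View pics/top0.png

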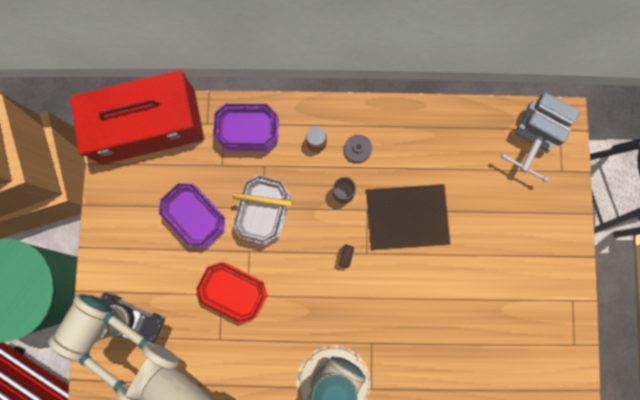

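View pics/scene0.png

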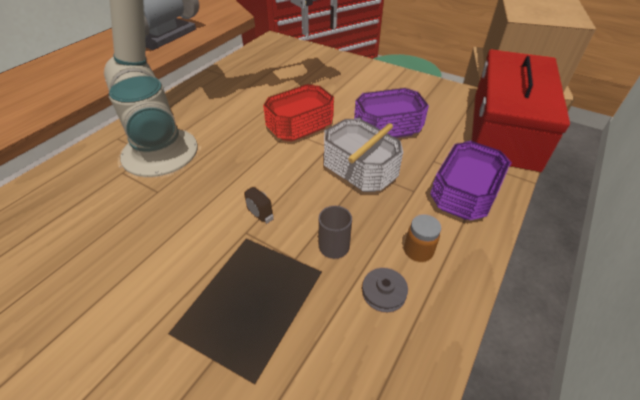

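Top view: silver stack about (262,211), drift (234,199)-(291,203), cup rim (344,188), mat (408,216), jar (316,138), pulley (357,149), tape (346,256).

Run:
```python
from h import *
g=grab('top'); im=g['frame']; hsv=cv2.cvtColor(im,cv2.COLOR_BGR2HSV)
big=lambda m:max(cv2.findContours(m,0,1)[0],key=cv2.contourArea)
roi=np.zeros(im.shape[:2],np.uint8); roi[170:255,225:298]=255
br=cv2.inRange(hsv,(15,150,150),(35,255,255))&roi
c=big(br); rc=cv2.minAreaRect(c); print('drift',rc)
bx=cv2.boxPoints(rc); 
e=sorted([0.5*(bx[i]+bx[(i+1)%4]) for i in range(4)],key=lambda p:p[0]); 
A,B=onz(g,*e[0],.116),onz(g,*e[3],.116); print(A,B,np.linalg.norm(A-B),(A+B)/2)
ty=cv2.inRange(hsv,(0,0,60),(179,60,255))&roi
c=big(cv2.morphologyEx(ty,cv2.MORPH_CLOSE,np.ones((9,9)))); P=np.array([onz(g,*p[0],.108)[:2] for p in c])
rc=cv2.minAreaRect((P*1000).astype(np.float32)); print('tray',rc)
roi[:]=0; roi[160:260,362:455]=255
c=big(cv2.inRange(hsv,(0,0,0),(179,255,70))&roi); P=np.array([onz(g,*p[0],.003)[:2] for p in c])
print('mat',cv2.minAreaRect((P*1000).astype(np.float32)))
roi[:]=0; roi[170:210,325:360]=255
c=big(cv2.inRange(hsv,(0,0,0),(179,110,110))&roi); print('cup',cv2.boundingRect(c),onz(g,345,187,.1))
for n,p,z in(('jar',(316,136),.09),('pul',(357,149),.036),('tape',(346,255),.066)):print(n,onz(g,*p,z))
cv2.imwrite('pics/crop1.png',cv2.resize(im[160:265,220:365],None,fx=5,fy=5,interpolation=2))
```

```text
drift ((262.04296875, 199.2100830078125), (58.985836029052734, 4.946017265319824), 8.426968574523926)
[0.57166411 0.31675272 0.116     ] [0.54800822 0.13721074 0.116     ] 0.18109368762096567 [0.55983616 0.22698173 0.116     ]
tray ((529.1122436523438, 228.6211395263672), (149.26318359375, 201.19232177734375), 76.01993560791016)
mat ((548.1858520507812, -229.6321563720703), (2.2900381088256836, 4.676083564758301), 45.555267333984375)
cup (332, 178, 23, 26) [ 0.60457746 -0.02621319  0.1       ]
jar [0.76801817 0.06683021 0.09      ]
pul [ 0.74165179 -0.06565453  0.036     ]
tape [ 0.39704884 -0.03306694  0.066     ]
```

View pics/crop1.png

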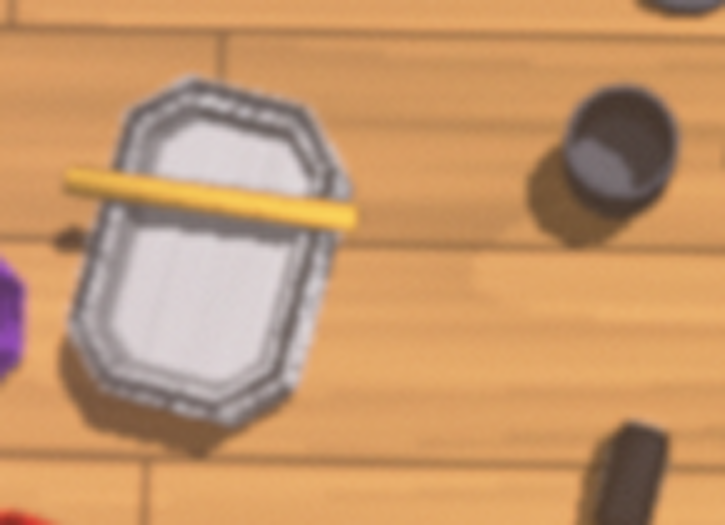

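```bash
cat >> h.py <<'E'
def down(az): # tool down, jaw (tool y) at azimuth az (deg)
    a=np.radians(az); y=np.array([np.cos(a),np.sin(a),0]); z=np.array([0,0,-1.]); return np.c_[np.cross(y,z),y,z]
def rows(P,R,n=8,P0=None,R0=None):
    """print n rows from now to P,R; straight, even"""
    s=r.state(); P0=np.array(s['ee_pos']) if P0 is None else P0; R0=Ro.from_rotvec(s['ee_rot']) if R0 is None else R0
    rv=(R0.inv()*Ro.from_matrix(R)).as_rotvec(); d=(np.array(P)-P0)/n
    sl=[[round(float(v),4) for v in (R0*Ro.from_rotvec(rv*i/n)).inv().apply(d)] for i in range(n)]
    print('slide',sl,'dr each',np.round(rv/n,4).tolist(), 'world d',np.round(d*n,4),'deg',np.degrees(np.linalg.norm(rv)).round(1))
E
python3 - <<'E'
from h import *
rows([.566,.2715,.25],down(-7.5))
g=grab('top'); q=[onz(g,*p,.003) for p in((367,188),(445,185),(450,244),(371,249))]; print(q,np.mean(q,0))
E
```

```text
slide [[-0.053, -0.014, -0.0056], [-0.0546, -0.0051, -0.0056], [-0.0547, 0.004, -0.0056], [-0.0533, 0.0129, -0.0057], [-0.0504, 0.0215, -0.0057], [-0.0462, 0.0295, -0.0057], [-0.0408, 0.0367, -0.0057], [-0.0342, 0.0429, -0.0057]] dr each [-0.0002, 0.0001, 0.165] world d [ 0.352  -0.2617  0.0452] deg 75.6
[array([ 0.61947075, -0.1013091 ,  0.003     ]), array([ 0.63393619, -0.3575453 ,  0.003     ]), array([ 0.44057747, -0.37109806,  0.003     ]), array([ 0.42032989, -0.11556276,  0.003     ])] [ 0.52857858 -0.2363788   0.003     ]
```

>>> play_rows --slide '[[-0.053,-0.014,-0.006],[-0.055,-0.005,-0.006],[-0.055,0.004,-0.006],[-0.053,0.013,-0.006],[-0.05,0.0215,-0.006],[-0.046,0.0295,-0.006],[-0.041,0.037,-0.006],[-0.034,0.043,-0.006]]' --dr '[[0,0,0.165],[0,0,0.165],[0,0,0.165],[0,0,0.165],[0,0,0.165],[0,0,0.165],[0,0,0.165],[0,0,0.165]]' --claw 0.0 --squeeze 60

```text
t: 1.2
ee_pos: [0.5693, 0.2616, 0.2517]
ee_rot: [-2.397, -2.028, 0.005]
force: [-0.7, 1.0, -0.3]
finger_gap: 0.0471
```

Run:
```python
from h import *
s=r.state(); print(s['t'],s['ee_pos'],np.round(s['joints'],3),s['finger_gap'],Ro.from_rotvec(s['ee_rot']).as_matrix().round(3))
g=grab('wrist','w1.png'); print(ray(g,320,200)); print(proj(g,[.566,.2715,.116]))
```

```text
1.2 [0.56933812 0.26159261 0.25169852] [0.319 0.337 1.303 0.    1.506 0.486] 0.04714969784380043 [[ 0.165  0.986 -0.003]
 [ 0.986 -0.165 -0.001]
 [-0.001 -0.003 -1.   ]]
(array([0.58100708, 0.33207115, 0.43147683]), array([-0.02720417, -0.24505696, -0.96929735]))
[310.82174099 182.57754979]
```

View pics/w1.png

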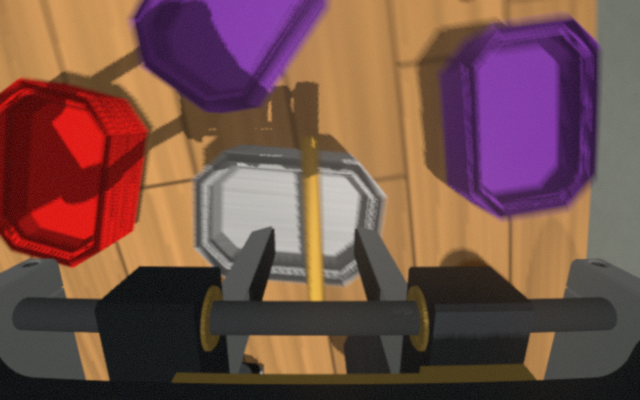

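Wrist view: drift from end (310,138) down to about (316,300); tray rim spans columns 195–385, rows 148–285.

Run:
```python
from h import *
g=grab('wrist'); hsv=cv2.cvtColor(g['frame'],cv2.COLOR_BGR2HSV)
m=cv2.inRange(hsv,(18,150,120),(32,255,255)); m[:, :285]=0; m[:,340:]=0; m[300:]=0; m[:130]=0
c=max(cv2.findContours(m,0,1)[0],key=cv2.contourArea); print(cv2.boundingRect(c))
P=[]
for v in range(150,285,5):
    x=np.where(m[v])[0]
    if len(x)>3: P.append(onz(g,(x.min()+x.max())/2,v,.118)[:2])
P=np.array(P); vx,vy,x0,y0=cv2.fitLine(P.astype(np.float32),2,0,.01,.01).ravel(); print('az',np.degrees(np.arctan2(vy,vx)),x0,y0)
top=c[c[:,0,1].argmin()][0]; E=onz(g,*top,.116);print('endA',E)
u=np.array([vx,vy])*np.sign(vy); 
mid=np.array([x0,y0])+u*((E[:2]-[x0,y0])@u-.09); G=mid+.045*u; print('mid',mid,'G',G)
ty=cv2.inRange(hsv,(0,0,70),(179,50,255)); ty[295:]=0; ty[:140]=0; ty[:,:188]=0; ty[:,392:]=0
c=max(cv2.findContours(cv2.morphologyEx(ty,cv2.MORPH_CLOSE,np.ones((7,7))),0,1)[0],key=cv2.contourArea)
h=cv2.convexHull(c); Q=np.array([onz(g,*p[0],.108)[:2] for p in h])*1000; print('tray',cv2.minAreaRect(Q.astype(np.float32)))
az=np.degrees(np.arctan2(u[1],u[0]))-90
rows([*G,.102],down(az))
```

```text
(292, 175, 24, 125)
az 83.197655 0.5569737 0.21759152
endA [0.5657021  0.27475915 0.116     ]
mid [0.55315967 0.18561724] G [0.55848967 0.23030047]
tray ((490.2545471191406, 235.17227172851562), (170.0882568359375, 115.77529907226562), 83.18856811523438)
slide [[-0.0038, -0.0012, 0.0187], [-0.0038, -0.0012, 0.0187], [-0.0038, -0.0012, 0.0187], [-0.0038, -0.0012, 0.0187], [-0.0038, -0.0013, 0.0187], [-0.0038, -0.0013, 0.0187], [-0.0038, -0.0013, 0.0187], [-0.0038, -0.0013, 0.0187]] dr each [0.0, 0.0004, -0.0061] world d [-0.0143 -0.0286 -0.1492] deg 2.8
```

Run:
```python
from h import *
g=grab('wrist'); 
for p,z in(((310,138),.116),((316,300),.116),((228,148),.108),((350,158),.108),((195,180),.108),((385,190),.108)): print(p,onz(g,*p,z).round(4))
s=r.state(); print(s['ee_pos'])
rows([.5635,.2715,.102],down(-6.8))
```

```text
(310, 138) [0.5765 0.3118 0.116 ]
(316, 300) [0.5533 0.138  0.116 ]
(228, 148) [0.494  0.3155 0.108 ]
(350, 158) [0.6125 0.2852 0.108 ]
(195, 180) [0.4529 0.2895 0.108 ]
(385, 190) [0.6435 0.2467 0.108 ]
[0.57006901 0.2608676  0.25102851]
slide [[0.0012, -0.001, 0.0186], [0.0012, -0.001, 0.0186], [0.0012, -0.001, 0.0186], [0.0012, -0.001, 0.0186], [0.0012, -0.001, 0.0186], [0.0012, -0.001, 0.0186], [0.0012, -0.001, 0.0186], [0.0012, -0.001, 0.0186]] dr each [-0.0004, 0.0002, -0.0057] world d [-0.0066  0.0106 -0.149 ] deg 2.6
```

>>> play_rows --slide '[[0.001,-0.0005,0.019],[0.001,-0.0005,0.019],[0.001,-0.0005,0.019],[0.001,-0.0005,0.019],[0.001,-0.0005,0.019],[0.001,-0.0005,0.019],[0.001,-0.0005,0.019],[0.001,-0.0005,0.012]]' --dr '[[0,0,-0.005],[0,0,-0.005],[0,0,-0.005],[0,0,-0.005],[0,0,-0.005],[0,0,-0.005],[0,0,-0.005],[0,0,-0.005]]' --claw 0.0

```text
t: 2.35
ee_pos: [0.5572, 0.2773, 0.1042]
ee_rot: [-2.331, -2.098, 0.005]
force: [0.3, -7.7, 9.0]
finger_gap: 0.047
```

Run:
```python
from h import *
s=r.state(); print(s['t'],s['ee_pos'],s['force'],s['finger_gap'])
g=grab('wrist','w2.png'); b=grab('scene'); cv2.imwrite('pics/s2.png',np.hstack([g['frame'][60:,120:520],cv2.resize(b['frame'][90:230,290:470],(400,340))]))
```

```text
2.35 [0.55715613 0.27733727 0.10424593] [ 0.34215782 -7.67553625  9.04220784] 0.04697186704255455
```

View pics/s2.png

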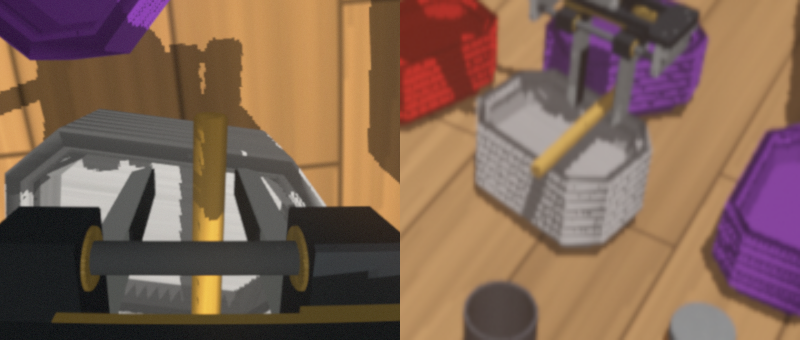

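Fingers straddle the drift but press the rim at the +y side (9 N); backing off.

>>> play_rows --slide '[[0,0,-0.006],[-0.006,0.004,0],[-0.006,0.003,0],[0,0,0.003],[0,0,0],[0,0,0],[0,0,0],[0,0,0]]' --dr '[[0,0,0],[0,0,0],[0,0,0],[0,0,0],[0,0,0],[0,0,0],[0,0,0],[0,0,0]]'

```text
t: 3.45
ee_pos: [0.5609, 0.2647, 0.1059]
ee_rot: [-2.327, -2.097, 0.009]
force: [0.2, 0.8, 0.1]
finger_gap: 0.0467
```

>>> play_rows --slide '[[0,0.002,0],[0,0.002,0],[0,0,0],[0,0,0],[0,0,0],[0,0,0],[0,0,0],[0,0,0]]' --dr '[[0,0,0],[0,0,0],[0,0,0],[0,0,0],[0,0,0],[0,0,0],[0,0,0],[0,0,0]]' --claw -1

```text
t: 4.45
ee_pos: [0.5645, 0.2645, 0.1059]
ee_rot: [-2.327, -2.096, 0.01]
force: [-0.6, 0.5, 0.2]
finger_gap: 0.0162
```

>>> play_rows --slide '[[0,0,-0.01],[0,0,-0.025],[0,0,-0.03],[0,0,-0.03],[0,0,-0.03],[0,0,-0.03],[0,0,-0.02],[0,0,-0.01]]' --dr '[[0,0,0],[0,0,0],[0,0,0],[0,0,0],[0,0,0],[0,0,0],[0,0,0],[0,0,0]]'

```text
t: 5.45
ee_pos: [0.566, 0.2633, 0.2949]
ee_rot: [-2.325, -2.095, 0.018]
force: [0.1, 0.2, -4.0]
finger_gap: 0.0165
```

Run:
```python
from h import *
s=r.state(); print(s['t'],s['ee_pos'],s['force'],s['ft_torque'],s['finger_gap'],np.round(s['joints'],3))
a=grab('top'); b=grab('scene'); cv2.imwrite('pics/s3.png',np.hstack([cv2.resize(a['frame'][130:260,210:370],(400,325)),cv2.resize(b['frame'][40:250,270:530],(400,325))]))
```

```text
5.45 [0.56598026 0.26326611 0.29485041] [ 0.13568728  0.23979668 -4.02798194] [0.11863062 0.00998494 0.03198778] 0.01650443111612189 [0.32  0.329 1.212 0.006 1.616 0.424]
```

View pics/s3.png

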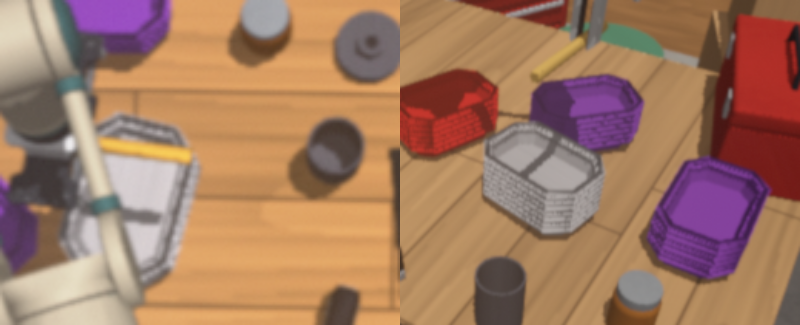

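Drift held level, gap 16.5 mm. Now turning it upright.

Run:
```python
from h import *
s=r.state(); R0=Ro.from_rotvec(s['ee_rot'])
rows([.566,.06,.33],(R0*Ro.from_rotvec([0,1.36,0])).as_matrix())
```

```text
slide [[-0.0253, 0.0026, -0.0044], [-0.0242, 0.0026, -0.0087], [-0.0224, 0.0026, -0.0126], [-0.0199, 0.0026, -0.0162], [-0.0169, 0.0026, -0.0194], [-0.0134, 0.0026, -0.0219], [-0.0095, 0.0026, -0.0239], [-0.0053, 0.0026, -0.0251]] dr each [-0.0, 0.17, -0.0] world d [-1.000e-04 -2.033e-01  3.530e-02] deg 77.9
```

>>> play_rows --slide '[[-0.025,0.0026,-0.0044],[-0.024,0.0026,-0.0087],[-0.0224,0.0026,-0.0126],[-0.02,0.0026,-0.016],[-0.017,0.0026,-0.0194],[-0.0134,0.0026,-0.022],[-0.0095,0.0026,-0.024],[-0.0053,0.0026,-0.025]]' --dr '[[0,0.17,0],[0,0.17,0],[0,0.17,0],[0,0.17,0],[0,0.17,0],[0,0.17,0],[0,0.17,0],[0,0.17,0]]'

```text
t: 6.55
ee_pos: [0.565, 0.0554, 0.3196]
ee_rot: [-1.432, -1.277, -1.17]
force: [0.9, 1.0, -3.7]
finger_gap: 0.0161
```

Run:
```python
from h import *
s=r.state(); R0=Ro.from_rotvec(s['ee_rot']); print(s['ee_pos'],np.round(s['joints'],3),R0.as_matrix().round(3),s['finger_gap'])
# goal tool z horizontal azimuth 60..82, x up
for az in (80,60):
    a=np.radians(az); z=np.array([np.cos(a),np.sin(a),0]); x=np.array([0,0,1.]); R=np.c_[x,np.cross(z,x),z]
    C=np.array([.6046,-.026,.0]); rows(C+.022*z+[0,0,.30],R)
```

```text
[0.56498807 0.05540705 0.31963168] [-0.666  0.512  1.678  1.066  1.899 -0.744] [[ 0.034  0.995  0.096]
 [ 0.183 -0.101  0.978]
 [ 0.983 -0.016 -0.185]] 0.01614239085629956
slide [[-0.0036, 0.0062, -0.0063], [-0.0035, 0.0062, -0.0063], [-0.0033, 0.0063, -0.0064], [-0.0032, 0.0064, -0.0064], [-0.003, 0.0064, -0.0064], [-0.0029, 0.0065, -0.0064], [-0.0027, 0.0065, -0.0064], [-0.0026, 0.0066, -0.0064]] dr each [-0.0093, 0.0234, -0.0011] world d [ 0.0434 -0.0597 -0.0196] deg 11.6
slide [[-0.0036, 0.0071, -0.0066], [-0.0034, 0.0075, -0.0063], [-0.0033, 0.0078, -0.0059], [-0.0031, 0.0081, -0.0056], [-0.003, 0.0084, -0.0052], [-0.0028, 0.0087, -0.0048], [-0.0027, 0.0089, -0.0044], [-0.0026, 0.0092, -0.004]] dr each [-0.0528, 0.0234, 0.003] world d [ 0.0506 -0.0624 -0.0196] deg 26.5
```

>>> play_rows --slide '[[-0.0036,0.007,-0.008],[-0.0034,0.0075,-0.008],[-0.0033,0.0078,-0.0075],[-0.003,0.008,-0.007],[-0.003,0.0084,-0.0067],[-0.003,0.0087,-0.0063],[-0.0027,0.009,-0.006],[-0.0026,0.009,-0.0055]]' --dr '[[-0.053,0.0234,0.003],[-0.053,0.0234,0.003],[-0.053,0.0234,0.003],[-0.053,0.0234,0.003],[-0.053,0.0234,0.003],[-0.053,0.0234,0.003],[-0.053,0.0234,0.003],[-0.053,0.0234,0.003]]'

```text
t: 7.55
ee_pos: [0.6141, -0.0224, 0.2976]
ee_rot: [-1.604, -0.897, -1.604]
force: [-0.1, 0.3, -2.5]
finger_gap: 0.0162
```

Run:
```python
from h import *
s=r.state(); R0=Ro.from_rotvec(s['ee_rot']); print(s['ee_pos'],np.round(s['joints'],3),R0.as_matrix().round(3),s['finger_gap'],s['force'])
a=grab('top'); b=grab('scene')
np.save('a.npy',a['frame']);np.save('b.npy',b['frame'])
print(proj(a,[.6046,-.026,.1]),proj(b,[.6046,-.026,.1]),proj(a,s['ee_pos']),proj(b,s['ee_pos']))
cv2.imwrite('pics/s4.png',np.hstack([cv2.resize(a['frame'][150:250,280:400],(400,333)),cv2.resize(b['frame'][100:270,240:440],(400,333))]))
```

```text
[ 0.61405896 -0.02242793  0.29764707] [-0.843  0.557  1.942  1.336  1.742 -0.95 ] [[-0.001  0.851  0.525]
 [ 0.002 -0.525  0.851]
 [ 1.     0.001 -0.001]] 0.016199517066528824 [-0.06061684  0.34632148 -2.53939458]
[344.93096733 186.99164695] [334.51484335 218.20324639] [346.07533261 170.96034361] [343.40888454 143.77664674]
```

View pics/s4.png

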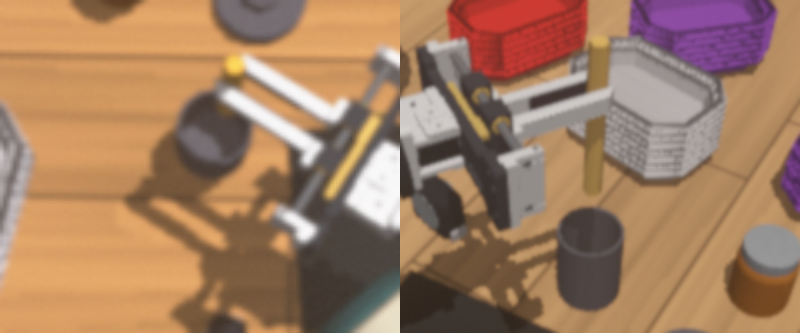

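Scene: cup rim centre (335,218), drift lower end (336,198), top end (339.5,120); top view: drift top (350,169.5).

Run:
```python
from h import *
a=grab('top'); b=grab('scene')
print('cup',onz(a,345.3,187.8,.1),onz(b,335,218,.1))
# triangulate bar top
def tri(p,q):
    c1,w1=ray(a,*p);c2,w2=ray(b,*q); w1/=np.linalg.norm(w1);w2/=np.linalg.norm(w2)
    k=np.linalg.lstsq(np.c_[w1,-w2],c2-c1,rcond=None)[0]; return c1+k[0]*w1,c2+k[1]*w2
T=tri((350.2,169.5),(339.5,120));print('top',T)
P=(T[0]+T[1])/2; 
for zb in(P[2]-.18,.165,.17,.175): print(zb,onz(b,336.2,197,zb))
# scene mask brass
hsv=cv2.cvtColor(b['frame'],cv2.COLOR_BGR2HSV); m=cv2.inRange(hsv,(18,110,80),(35,255,255)); m[:,:325]=0;m[:,350:]=0;m[:110]=0;m[205:]=0
for v in range(112,204,4):
    x=np.where(m[v])[0]; print(v,(x.min(),x.max()) if len(x) else None,end='; ')
```

```text
cup [ 0.60208992 -0.02716868  0.1       ] [ 0.60517355 -0.02497577  0.1       ]
top (array([ 0.60747667, -0.03143958,  0.34893996]), array([ 0.60882147, -0.0305113 ,  0.34918504]))
0.16906250080126167 [ 0.6083724  -0.02955807  0.1690625 ]
0.165 [ 0.60648527 -0.02610757  0.165     ]
0.17 [ 0.60880789 -0.03035434  0.17      ]
0.175 [ 0.61113051 -0.03460111  0.175     ]
112 None; 116 None; 120 (np.int64(335), np.int64(344)); 124 (np.int64(335), np.int64(343)); 128 (np.int64(336), np.int64(343)); 132 (np.int64(335), np.int64(343)); 136 (np.int64(336), np.int64(343)); 140 (np.int64(335), np.int64(342)); 144 (np.int64(335), np.int64(337)); 148 None; 152 None; 156 None; 160 (np.int64(338), np.int64(339)); 164 (np.int64(334), np.int64(339)); 168 (np.int64(335), np.int64(340)); 172 (np.int64(334), np.int64(340)); 176 (np.int64(334), np.int64(340)); 180 (np.int64(334), np.int64(340)); 184 (np.int64(333), np.int64(340)); 188 (np.int64(333), np.int64(340)); 192 (np.int64(332), np.int64(339)); 196 (np.int64(333), np.int64(339)); 200 None;
```

>>> play_rows --slide '[[-0.01,-0.003,0.001],[-0.02,-0.0025,0],[-0.022,0,0],[-0.022,0,0],[-0.022,0,0],[-0.022,0,0],[-0.02,0,0],[-0.01,0,0]]' --dr '[[0,0,0],[0,0,0],[0,0,0],[0,0,0],[0,0,0],[0,0,0],[0,0,0],[0,0,0]]'

```text
t: 8.75
ee_pos: [0.6118, -0.0177, 0.1428]
ee_rot: [-1.605, -0.914, -1.602]
force: [-0.2, -0.5, -2.1]
finger_gap: 0.0161
```

Run:
```python
from h import *
s=r.state(); R0=Ro.from_rotvec(s['ee_rot']); print(s['ee_pos'],np.round(s['joints'],3),R0.as_matrix().round(3),s['finger_gap'],s['force'])
```

```text
[ 0.61182945 -0.01772847  0.14281691] [-0.839  0.823  2.004  1.29   1.652 -1.28 ] [[-0.005  0.854  0.52 ]
 [ 0.013 -0.52   0.854]
 [ 1.     0.011 -0.008]] 0.016079746465625086 [-0.24469594 -0.45094505 -2.08347892]
```

>>> play_rows --slide '[[0,0,0],[-0.002,0,0],[-0.002,0,0],[-0.002,0,0],[-0.0015,0,0],[-0.001,0,0],[0,0,0],[0,0,0]]' --dr '[[0,0.008,0.011],[0,0,0],[0,0,0],[0,0,0],[0,0,0],[0,0,0],[0,0,0],[0,0,0]]'

```text
t: 9.75
ee_pos: [0.6124, -0.0179, 0.1354]
ee_rot: [-1.598, -0.901, -1.602]
force: [0.3, 0.8, -3.2]
finger_gap: 0.0161
```

>>> play_rows --slide '[[-0.001,0,0],[-0.001,0,0],[-0.001,0,0],[-0.001,0,0],[0,0,0],[0,0,0],[0,0,0],[0,0,0]]' --dr '[[0,0,0],[0,0,0],[0,0,0],[0,0,0],[0,0,0],[0,0,0],[0,0,0],[0,0,0]]'

```text
t: 10.75
ee_pos: [0.6125, -0.0179, 0.1321]
ee_rot: [-1.596, -0.9, -1.604]
force: [0.4, 1.1, -2.3]
finger_gap: 0.0161
```

Run:
```python
from h import *
s=r.state(); R0=Ro.from_rotvec(s['ee_rot']); print(s['ee_pos'],R0.as_matrix().round(3),s['force'])
```

```text
[ 0.61245365 -0.01791585  0.13209832] [[-0.004  0.854  0.52 ]
 [-0.001 -0.52   0.854]
 [ 1.     0.003  0.003]] [ 0.42273545  1.08675351 -2.34537586]
```

>>> play_rows --slide '[[-0.001,0,0],[-0.001,0,0],[-0.001,0,0],[0,0,0],[0,0,0],[0,0,0],[0,0,0],[0,0,0]]' --dr '[[0,0,0],[0,0,0],[0,0,0],[0,0,0],[0,0,0],[0,0,0],[0,0,0],[0,0,0]]'

```text
t: 11.75
ee_pos: [0.6123, -0.0179, 0.1321]
ee_rot: [-1.59, -0.898, -1.609]
force: [-1.0, -1.0, 1.1]
finger_gap: 0.0159
```

Contact at the cup floor; releasing.

>>> play_rows --slide '[[0,0,0],[0,0,0],[0,0,0],[0,0,0],[0,0,0],[0,0,0],[0,0,-0.01],[0,0,-0.02]]' --dr '[[0,0,0],[0,0,0],[0,0,0],[0,0,0],[0,0,0],[0,0,0],[0,0,0],[0,0,0]]' --claw -0.2

```text
t: 12.75
ee_pos: [0.5958, -0.0434, 0.1309]
ee_rot: [-1.59, -0.9, -1.606]
force: [-0.6, -0.6, 0.1]
finger_gap: 0.0376
```

Run:
```python
from h import *
s=r.state(); R0=Ro.from_rotvec(s['ee_rot']); print(s['ee_pos'],s['finger_gap'],s['force'])
a=grab('top'); b=grab('scene')
cv2.imwrite('pics/s5.png',np.hstack([cv2.resize(a['frame'][150:250,280:400],(400,333)),cv2.resize(b['frame'][100:270,240:440],(400,333))]))
```

```text
[ 0.5958466  -0.0433568   0.13087305] 0.03758436954686786 [-0.57995865 -0.58215033  0.13276031]
```

View pics/s5.png

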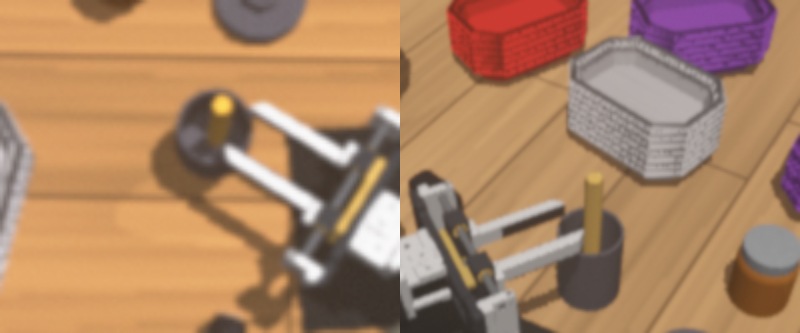

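Drift stands upright in the cup, released. Retreating and heading to the tray.

>>> play_rows --slide '[[0,0,-0.02],[0,0,-0.035],[0.01,0,-0.035],[0.035,0,-0.01],[0.04,0,0],[0.04,0,0],[0.04,0,0],[0.03,0,0]]' --dr '[[0,0,0],[0,0,0],[0,0,0],[0,0,0],[0,-0.05,0],[0,-0.1,0],[0,-0.15,0],[0,-0.15,0]]' --claw 0.0

```text
t: 13.85
ee_pos: [0.5494, -0.1277, 0.3233]
ee_rot: [-2.014, -1.104, -1.254]
force: [0.5, -0.5, -0.6]
finger_gap: 0.0472
```

Run:
```python
from h import *
s=r.state(); print(s['ee_pos'],np.round(s['joints'],3),Ro.from_rotvec(s['ee_rot']).as_matrix().round(3))
for az in (31,-149):
  print(az); rows([.46,.20,.28],down(az),16)
a=grab('top'); cv2.imwrite('pics/t6.png',a['frame'])
```

```text
[ 0.54936052 -0.12768398  0.3232977 ] [-0.988  0.328  1.696  0.973  1.716 -0.589] [[ 0.24   0.846  0.477]
 [ 0.366 -0.533  0.763]
 [ 0.899 -0.009 -0.437]]
31
slide [[0.0037, -0.0156, 0.0141], [0.0055, -0.0148, 0.0144], [0.0073, -0.0138, 0.0146], [0.0091, -0.0128, 0.0146], [0.0107, -0.0116, 0.0144], [0.0123, -0.0104, 0.0141], [0.0138, -0.009, 0.0137], [0.0151, -0.0076, 0.0131], [0.0164, -0.0062, 0.0123], [0.0174, -0.0047, 0.0115], [0.0184, -0.0032, 0.0105], [0.0191, -0.0016, 0.0094], [0.0197, -0.0001, 0.0082], [0.0202, 0.0014, 0.007], [0.0204, 0.0029, 0.0056], [0.0205, 0.0044, 0.0042]] dr each [0.038, -0.0627, -0.0617] world d [-0.0894  0.3277 -0.0433] deg 87.8
-149
slide [[0.0037, -0.0156, 0.0141], [0.0025, -0.0169, 0.0129], [0.001, -0.018, 0.0116], [-0.0005, -0.0188, 0.0103], [-0.0023, -0.0193, 0.009], [-0.0041, -0.0195, 0.0078], [-0.0059, -0.0195, 0.0066], [-0.0078, -0.0191, 0.0055], [-0.0097, -0.0185, 0.0046], [-0.0116, -0.0176, 0.0038], [-0.0133, -0.0165, 0.0031], [-0.015, -0.0151, 0.0026], [-0.0165, -0.0135, 0.0023], [-0.0178, -0.0117, 0.0021], [-0.0189, -0.0098, 0.0021], [-0.0198, -0.0078, 0.0023]] dr each [-0.0702, -0.0426, 0.1115] world d [-0.0894  0.3277 -0.0433] deg 127.0
```

>>> play_rows --slide '[[0.009,-0.03,0.0285],[0.016,-0.0266,0.029],[0.023,-0.022,0.0285],[0.029,-0.0166,0.027],[0.034,-0.011,0.024],[0.0375,-0.005,0.02],[0.04,0.0013,0.015],[0.041,0.007,0.01]]' --dr '[[0.07,-0.115,-0.113],[0.07,-0.115,-0.113],[0.07,-0.115,-0.113],[0.07,-0.115,-0.113],[0.07,-0.115,-0.113],[0.07,-0.115,-0.113],[0.07,-0.115,-0.113],[0.07,-0.115,-0.113]]'

```text
t: 14.9
ee_pos: [0.4773, 0.2081, 0.305]
ee_rot: [-1.626, -2.673, -0.082]
force: [0.3, -0.4, -1.0]
finger_gap: 0.0469
```

Run:
```python
from h import *
s=r.state(); print(s['t'],s['ee_pos'],np.round(s['joints'],3),Ro.from_rotvec(s['ee_rot']).as_matrix().round(3))
rows([.44,.20,.25],down(31),4)
g=grab('wrist')
print([proj(g,p).round() for p in ([.443,.204,.108],[.533,.233,.108],[.598,.165,.108],[.623,.262,.108],[.467,.301,.108])])
```

```text
14.9 [0.47725581 0.20809893 0.30504389] [ 0.243  0.13   1.455  0.045  1.528 -0.236] [[-0.46   0.888  0.017]
 [ 0.887  0.459  0.051]
 [ 0.037  0.039 -0.999]]
slide [[0.002, -0.0097, 0.0135], [0.0022, -0.0096, 0.0136], [0.0025, -0.0094, 0.0136], [0.0028, -0.0092, 0.0137]] dr each [0.0099, -0.009, -0.0159] world d [-0.0373 -0.0081 -0.055 ] deg 4.8
[array([281., 177.]), array([359., 190.]), array([377., 260.]), array([433., 202.]), array([337., 112.])]
```

>>> play_rows --slide '[[0.002,-0.0097,0.01],[0.0022,-0.0096,0.01],[0.0025,-0.0094,0.01],[0.0028,-0.0092,0.01],[0,0,0],[0,0,0],[0,0,0],[0,0,0]]' --dr '[[0.01,-0.009,-0.016],[0.01,-0.009,-0.016],[0.01,-0.009,-0.016],[0.01,-0.009,-0.016],[0,0,0],[0,0,0],[0,0,0],[0,0,0]]'

```text
t: 15.95
ee_pos: [0.4332, 0.2057, 0.2599]
ee_rot: [-1.523, -2.738, 0.004]
force: [0.4, 0.4, -0.8]
finger_gap: 0.047
```

Run:
```python
from h import *
s=r.state(); print(s['t'],s['ee_pos'],np.round(s['joints'],3),Ro.from_rotvec(s['ee_rot']).as_matrix().round(3))
g=grab('wrist','w7.png')
q=[proj(g,p).round() for p in ([.443,.204,.108],[.533,.233,.108],[.598,.165,.108],[.623,.262,.108],[.467,.301,.108])];print(q)
cv2.imwrite('pics/c7.png',cv2.resize(g['frame'][60:310,200:520],None,fx=2.4,fy=2.4,interpolation=2))
```

```text
15.95 [0.43324917 0.20566818 0.25989335] [ 0.294  0.107  1.59   0.004  1.452 -0.262] [[-0.528  0.849 -0.008]
 [ 0.849  0.528  0.002]
 [ 0.006 -0.006 -1.   ]]
[array([322., 196.]), array([407., 217.]), array([418., 293.]), array([488., 237.]), array([393., 129.])]
```

View pics/c7.png

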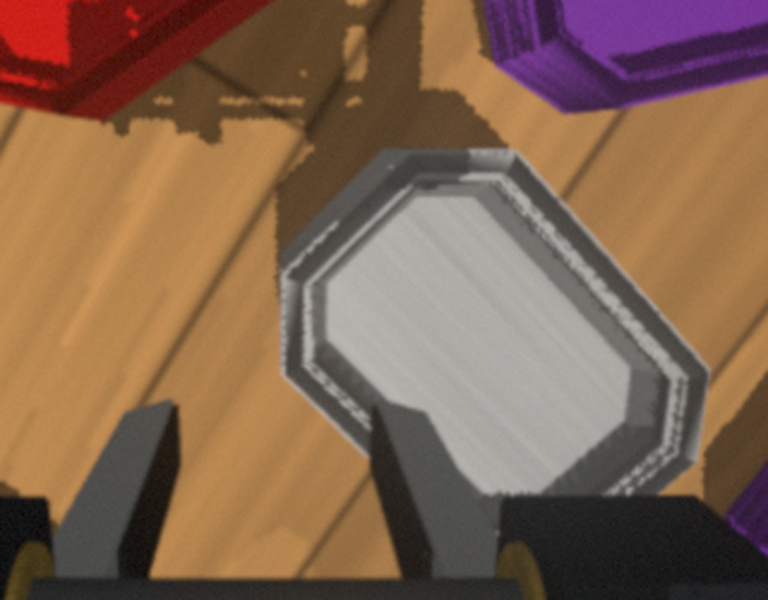

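Run:
```python
from h import *
g=grab('wrist')
W=lambda u,v:onz(g,200+u/2.4,60+v/2.4,.108)[:2]
p={k:W(*v) for k,v in dict(c1=(282,275),c2=(284,375),d2=(515,150),a1=(708,375),a2=(695,460),i1=(303,283),i2=(305,352)).items()}
for k in p: print(k,p[k].round(4))
e=p['c1']-p['c2']; print('cedge',np.linalg.norm(e),np.degrees(np.arctan2(*e[::-1]))); m=(p['c1']+p['c2'])/2
e=p['d2']-p['a1'];print('long',np.linalg.norm(e),np.degrees(np.arctan2(*e[::-1])))
e=p['a1']-p['a2'];print('aedge',np.linalg.norm(e),np.degrees(np.arctan2(*e[::-1]))); ma=(p['a1']+p['a2'])/2
print(m,ma,(m+ma)/2,np.linalg.norm(m-ma))
i=(p['i1']+p['i2'])/2; print('rimwidth',i-m,np.linalg.norm(i-m))
```

```text
c1 [0.4267 0.2207]
c2 [0.4514 0.1828]
d2 [0.4815 0.3176]
a1 [0.6145 0.2844]
a2 [0.6359 0.2491]
i1 [0.4363 0.2225]
i2 [0.4537 0.1968]
cedge 0.04527231677501651 123.17278002696314
long 0.13710408149413786 165.98608760418728
aedge 0.04130223179116202 121.2902316115533
[0.43904654 0.20174202] [0.62521527 0.26671886] [0.53213091 0.23423044] 0.197182112176854
rimwidth [0.00593769 0.00791837] 0.009897310778809239
```

>>> play_rows --slide '[[-0.002,0.003,0.015],[-0.002,0.003,0.025],[-0.002,0.002,0.025],[0,0,0.025],[0,0,0.02],[0,0,0.01],[0,0,0],[0,0,0]]' --dr '[[-0.003,0.003,0.008],[-0.003,0.003,0.008],[0,0,0],[0,0,0],[0,0,0],[0,0,0],[0,0,0],[0,0,0]]'

```text
t: 17.05
ee_pos: [0.4425, 0.2062, 0.1317]
ee_rot: [-1.544, -2.722, -0.008]
force: [0.7, -0.1, -0.3]
finger_gap: 0.0472
```

Run:
```python
from h import *
s=r.state(); print(s['t'],s['ee_pos'],s['force'],Ro.from_rotvec(s['ee_rot']).as_matrix().round(3))
rows([.443,.205,.1025],down(31),6)
```

```text
17.05 [0.44245565 0.20616584 0.13172993] [ 0.65588898 -0.1169589  -0.3483827 ] [[-0.513  0.858 -0.008]
 [ 0.858  0.513  0.01 ]
 [ 0.013 -0.002 -1.   ]]
slide [[-0.0003, -0.0, 0.0049], [-0.0003, -0.0, 0.0049], [-0.0003, -0.0, 0.0049], [-0.0002, -0.0, 0.0049], [-0.0002, -0.0, 0.0049], [-0.0002, -0.0, 0.0049]] dr each [-0.0003, -0.0022, -0.0003] world d [ 0.0005 -0.0012 -0.0292] deg 0.8
```

>>> play_rows --slide '[[-0.0003,0,0.005],[-0.0003,0,0.005],[-0.0003,0,0.005],[-0.0002,0,0.005],[-0.0002,0,0.005],[0,0,0.0035],[0,0,0],[0,0,0]]' --dr '[[0,-0.002,0],[0,-0.002,0],[0,-0.002,0],[0,-0.002,0],[0,-0.002,0],[0,-0.002,0],[0,0,0],[0,0,0]]'

```text
t: 18.05
ee_pos: [0.4441, 0.2056, 0.1026]
ee_rot: [1.549, 2.732, 0.002]
force: [0.9, -0.2, 0.5]
finger_gap: 0.0469
```

>>> play_rows --slide '[[0,0,0],[0,0,0],[0,0,0],[0,0,0],[0,0,0],[0,0,0],[0,0,0],[0,0,0]]' --dr '[[0,0,0],[0,0,0],[0,0,0],[0,0,0],[0,0,0],[0,0,0],[0,0,0],[0,0,0]]' --claw -0.55 --squeeze 5

```text
t: 19.05
ee_pos: [0.4445, 0.2056, 0.1031]
ee_rot: [1.549, 2.731, 0.003]
force: [0.2, 0.1, 1.2]
finger_gap: 0.0209
```

>>> play_rows --slide '[[0,0,0],[0,0,0],[0,0,0],[0,0,0],[0,0,0],[0,0,0],[0,0,0],[0,0,0]]' --dr '[[0,0,0],[0,0,0],[0,0,0],[0,0,0],[0,0,0],[0,0,0],[0,0,0],[0,0,0]]' --claw -1 --squeeze 4

```text
t: 20.05
ee_pos: [0.4425, 0.2045, 0.1029]
ee_rot: [-1.549, -2.733, 0.003]
force: [-1.8, -1.3, 1.7]
finger_gap: 0.0109
```

Run:
```python
from h import *
s=r.state(); print(s['t'],s['ee_pos'],s['force'],s['ft_torque'],s['finger_gap'],Ro.from_rotvec(s['ee_rot']).as_matrix().round(3))
g=grab('wrist'); b=grab('scene');cv2.imwrite('pics/s8.png',np.hstack([cv2.resize(g['frame'][130:400,200:440],(400,450)),cv2.resize(b['frame'][90:220,290:430],(400,450))]))
```

```text
20.05 [0.44250508 0.20446901 0.1028788 ] [-1.83898029 -1.3246246   1.66118854] [-0.31681435  0.35385816  0.06140249] 0.010856742690810458 [[-0.514  0.858 -0.001]
 [ 0.858  0.514 -0.002]
 [-0.001 -0.002 -1.   ]]
```

View pics/s8.png

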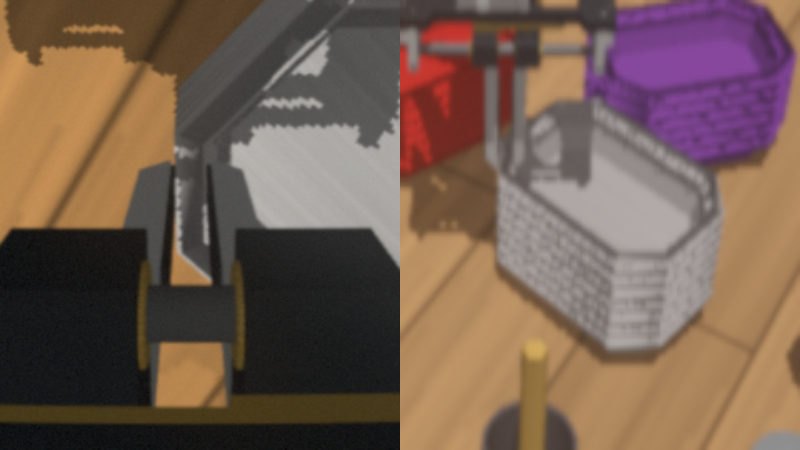

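Rim held at corner c (gap 10.9 mm). Now squeezing firmly and hinging about the opposite corner a.

>>> play_rows --slide '[[0,0,0],[0,0,0],[0,0,0],[0,0,0],[0,0,-0.002],[0,0,-0.002],[0,0,-0.002],[0,0,-0.002]]' --dr '[[0,0,0],[0,0,0],[0,0,0],[0,0,0],[0.0103,0,0],[0.0103,0,0],[0.0103,0,0],[0.0103,0,0]]' --claw -1 --squeeze 60

```text
t: 21.15
ee_pos: [0.4427, 0.2048, 0.1095]
ee_rot: [-1.537, -2.713, 0.063]
force: [-0.2, -1.4, -3.4]
finger_gap: 0.0097
```

Run:
```python
from h import *
s=r.state(); R=Ro.from_rotvec(s['ee_rot']).as_matrix(); print(s['t'],s['ee_pos'],s['force'],s['ft_torque'],s['finger_gap'],R.round(3))
```

```text
21.15 [0.44274354 0.20482171 0.10952981] [-0.15561717 -1.35660096 -3.40774855] [-0.13433619  0.00371041  0.03102927] 0.00974250965422729 [[-0.514  0.857 -0.04 ]
 [ 0.858  0.513 -0.024]
 [-0.    -0.046 -0.999]]
```

>>> play_rows --slide '[[0,0,-0.002],[0,0,-0.002],[0,0,-0.002],[0,0,-0.002],[0,0,-0.002],[0,0,-0.002],[0,0,0],[0,0,0]]' --dr '[[0.007,0,0],[0.007,0,0],[0.007,0,0],[0.007,0,0],[0.007,0,0],[0.007,0,0],[0,0,0],[0,0,0]]'

```text
t: 22.15
ee_pos: [0.4429, 0.2057, 0.1232]
ee_rot: [-1.525, -2.691, 0.123]
force: [-1.0, 0.8, -2.5]
finger_gap: 0.0097
```

Run:
```python
from h import *
s=r.state(); R=Ro.from_rotvec(s['ee_rot']).as_matrix(); print(s['t'],s['ee_pos'],s['force'],s['ft_torque'],s['finger_gap'],R.round(3))
a=grab('top'); b=grab('scene'); cv2.imwrite('pics/s9.png',np.hstack([cv2.resize(a['frame'][160:260,220:350],(400,308)),cv2.resize(b['frame'][90:220,290:459],(400,308))]))
```

```text
22.15 [0.44290947 0.20574889 0.12320976] [-1.03264583  0.76889401 -2.52438803] [-0.08139126  0.26833855 -0.03516292] 0.0096619138413134 [[-0.514  0.854 -0.079]
 [ 0.858  0.511 -0.046]
 [ 0.001 -0.092 -0.996]]
```

View pics/s9.png

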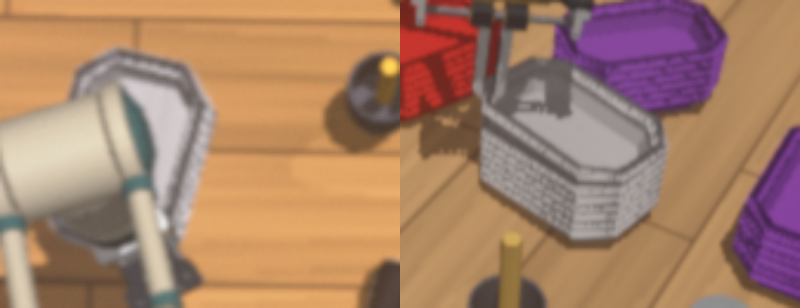

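>>> play_rows --slide '[[0,-0.0002,-0.002],[0,-0.0002,-0.002],[0,-0.0002,-0.002],[0,-0.0002,-0.002],[0,-0.0002,-0.002],[0,-0.0002,-0.002],[0,-0.0002,-0.002],[0,-0.0002,-0.002]]' --dr '[[0,0,0],[0,0,0],[0,0,0],[0,0,0],[0,0,0],[0,0,0],[0,0,0],[0,0,0]]'

```text
t: 23.25
ee_pos: [0.4437, 0.2057, 0.1404]
ee_rot: [-1.527, -2.692, 0.121]
force: [0.4, -0.2, -2.2]
finger_gap: 0.0099
```

Run:
```python
from h import *
s=r.state(); R=Ro.from_rotvec(s['ee_rot']).as_matrix(); print(s['t'],s['ee_pos'],s['force'],s['ft_torque'],s['finger_gap'],R.round(3))
```

```text
23.25 [0.443694   0.20571796 0.14042361] [ 0.40941289 -0.19693314 -2.15592012] [-9.82437328e-05  1.87432269e-01 -1.40081946e-02] 0.009865862671020725 [[-0.513  0.855 -0.077]
 [ 0.858  0.511 -0.046]
 [ 0.    -0.09  -0.996]]
```

>>> play_rows --slide '[[0,-0.0005,-0.005],[0,-0.001,-0.012],[0,-0.0015,-0.018],[0,-0.0015,-0.02],[0,-0.0015,-0.02],[0,-0.0015,-0.02],[0,-0.001,-0.015],[0,-0.0005,-0.008]]' --dr '[[0,0,0],[0,0,0],[0,0,0],[0,0,0],[-0.01,0,0],[-0.01,0,0],[-0.01,0,0],[-0.01,0,0]]'

```text
t: 24.25
ee_pos: [0.4446, 0.2063, 0.2667]
ee_rot: [-1.538, -2.712, 0.063]
force: [-0.7, 0.5, -2.7]
finger_gap: 0.0097
```

Run:
```python
from h import *
s=r.state(); R=Ro.from_rotvec(s['ee_rot']).as_matrix(); print(s['t'],s['ee_pos'],s['force'],s['ft_torque'],s['finger_gap'],R.round(3))
a=grab('top'); b=grab('scene'); cv2.imwrite('pics/s10.png',np.hstack([cv2.resize(a['frame'][130:270,200:380],(400,311)),cv2.resize(b['frame'][40:240,260:517],(400,311))]))
```

```text
24.25 [0.44464151 0.20626592 0.26667615] [-0.71969858  0.48741547 -2.6794366 ] [-0.0613781   0.23705039 -0.01646677] 0.009688090436129698 [[-0.513  0.857 -0.04 ]
 [ 0.858  0.513 -0.024]
 [-0.    -0.046 -0.999]]
```

View pics/s10.png

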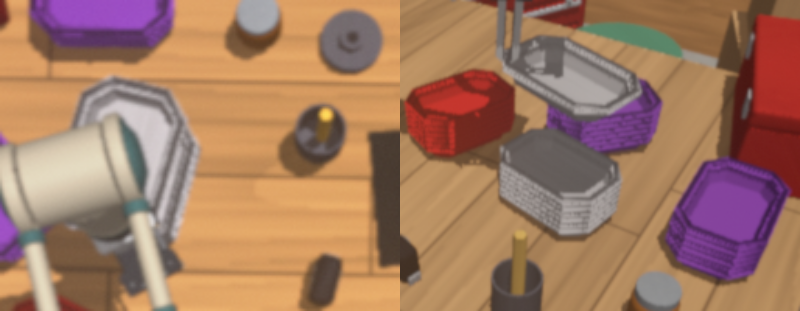

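>>> play_rows --slide '[[0,0,-0.01],[-0.0085,-0.005,-0.012],[-0.017,-0.0105,-0.008],[-0.0255,-0.0155,0],[-0.03,-0.018,0],[-0.03,-0.018,0],[-0.03,-0.018,0],[-0.03,-0.018,0]]' --dr '[[-0.01,0,0],[-0.012,0,0],[-0.012,0,0],[-0.012,0,0],[0,0,0],[0,0,0],[0,0,0],[0,0,0]]'

```text
t: 25.35
ee_pos: [0.4436, -0.0009, 0.3005]
ee_rot: [1.543, 2.733, -0.003]
force: [0.4, -0.0, -2.3]
finger_gap: 0.0098
```

Run:
```python
from h import *
s=r.state(); R=Ro.from_rotvec(s['ee_rot']).as_matrix(); print(s['t'],s['ee_pos'],s['force'],s['finger_gap'],R.round(3))
rows([.440,-.265,.25],down(31),8)
```

```text
25.35 [ 0.44364365 -0.00093443  0.30045001] [ 0.40495134 -0.00645073 -2.263101  ] 0.009771520949468633 [[-0.517  0.856  0.002]
 [ 0.856  0.517 -0.003]
 [-0.004 -0.    -1.   ]]
slide [[-0.028, -0.0174, 0.0064], [-0.028, -0.0174, 0.0064], [-0.028, -0.0174, 0.0064], [-0.028, -0.0174, 0.0064], [-0.028, -0.0174, 0.0064], [-0.028, -0.0174, 0.0063], [-0.028, -0.0174, 0.0063], [-0.0281, -0.0174, 0.0063]] dr each [-0.0, 0.0005, 0.0003] world d [-0.0036 -0.2641 -0.0505] deg 0.2
```

>>> play_rows --slide '[[-0.03,-0.0185,0],[-0.03,-0.0185,0],[-0.03,-0.0185,0],[-0.03,-0.0185,0],[-0.03,-0.0185,0],[-0.026,-0.016,0],[-0.017,-0.0105,0],[-0.0085,-0.005,0]]' --dr '[[0,0,0],[0,0,0],[0,0,0],[0,0,0],[0,0,0],[0,0,0],[0,0,0],[0,0,0]]'

```text
t: 26.35
ee_pos: [0.4365, -0.2519, 0.3053]
ee_rot: [1.549, 2.725, -0.01]
force: [0.2, -0.8, -1.1]
finger_gap: 0.0097
```

Run:
```python
from h import *
s=r.state(); R=Ro.from_rotvec(s['ee_rot']).as_matrix(); print(s['t'],s['ee_pos'],s['force'],s['ft_torque'],s['finger_gap'],R.round(3))
rows([.440,-.265,.28],down(31),8)
a=grab('top'); b=grab('scene'); cv2.imwrite('pics/s11.png',np.hstack([cv2.resize(a['frame'][130:270,300:480],(400,311)),b['frame'][0:311,120:520]]))
cv2.imwrite('pics/full_top.png',a['frame'])
```

```text
26.35 [ 0.43650009 -0.25188487  0.30527948] [ 0.24964314 -0.7640484  -1.14988762] [ 0.00920153  0.25163458 -0.0193983 ] 0.00971425325057785 [[-0.512  0.859  0.003]
 [ 0.859  0.512 -0.009]
 [-0.01  -0.002 -1.   ]]
slide [[-0.0016, -0.0005, 0.0032], [-0.0016, -0.0005, 0.0032], [-0.0016, -0.0005, 0.0032], [-0.0016, -0.0005, 0.0032], [-0.0016, -0.0005, 0.0032], [-0.0016, -0.0005, 0.0032], [-0.0016, -0.0005, 0.0032], [-0.0016, -0.0005, 0.0032]] dr each [-0.0003, 0.0012, -0.0005] world d [ 0.0035 -0.0131 -0.0253] deg 0.6
```

>>> play_rows --slide '[[-0.003,-0.001,0.005],[-0.003,-0.001,0.006],[-0.003,-0.001,0.006],[-0.002,-0.001,0.005],[-0.001,0,0.003],[0,0,0],[0,0,0],[0,0,0]]' --dr '[[-0.001,0.002,-0.001],[-0.001,0.002,-0.001],[0,0.002,0],[0,0.002,0],[0,0.002,0],[0,0,0],[0,0,0],[0,0,0]]'

```text
t: 27.45
ee_pos: [0.44, -0.2617, 0.2784]
ee_rot: [-1.543, -2.734, -0.003]
force: [0.1, -0.8, -1.9]
finger_gap: 0.0098
```

Run:
```python
from h import *
s=r.state(); R=Ro.from_rotvec(s['ee_rot']).as_matrix(); print(s['t'],s['ee_pos'],s['force'],s['ft_torque'],s['finger_gap'],R.round(3))
T=np.array(s['ee_pos']); zr=T[2]+.0055
# expected outer rim vertices if level
a=np.radians(-14); rot=np.array([[np.cos(a),-np.sin(a)],[np.sin(a),np.cos(a)]])
ctr=T[:2]+rot@[.08,.05]; V=np.array([(100,38),(68,70),(-68,70),(-100,38),(-100,-38),(-68,-70),(68,-70),(100,-38)])/1000
print('ctr',ctr)
for n in('top','scene'):
    g=grab(n); im=g['frame']; hsv=cv2.cvtColor(im,cv2.COLOR_BGR2HSV)
    E=np.array([proj(g,[*(ctr+rot@v),zr]) for v in V]); print(n,'expected',E.round(0).tolist())
    m=cv2.inRange(hsv,(0,0,75),(179,70,255)); k=np.zeros_like(m); cv2.fillConvexPoly(k,cv2.convexHull(E.astype(np.int32)),255); k=cv2.dilate(k,np.ones((25,25))); m&=k
    m=cv2.morphologyEx(m,cv2.MORPH_OPEN,np.ones((3,3))); c=max(cv2.findContours(m,0,1)[0],key=cv2.contourArea)
    print('hull',cv2.approxPolyDP(cv2.convexHull(c),2,True)[:,0].tolist())
```

```text
27.45 [ 0.43996442 -0.26165078  0.27842829] [ 0.09581499 -0.75165592 -1.91020068] [-0.14631071  0.23613834  0.01016186] 0.00978739865153048 [[-0.517  0.856 -0.001]
 [ 0.856  0.517  0.003]
 [ 0.003  0.001 -1.   ]]
ctr [ 0.52968418 -0.23248975]
top expected [[418.0, 165.0], [404.0, 173.0], [392.0, 221.0], [401.0, 236.0], [428.0, 243.0], [442.0, 235.0], [454.0, 187.0], [445.0, 172.0]]
hull [[414, 168], [443, 173], [465, 191], [455, 243], [445, 252], [415, 255], [392, 223], [398, 189], [404, 175]]
scene expected [[287.0, 230.0], [290.0, 206.0], [237.0, 163.0], [210.0, 163.0], [169.0, 185.0], [161.0, 206.0], [210.0, 260.0], [244.0, 261.0]]
hull [[160, 170], [198, 151], [207, 151], [239, 168], [290, 211], [288, 237], [247, 269], [213, 268], [163, 212], [151, 187]]
```

Run:
```python
from h import *
s=r.state(); T=np.array(s['ee_pos']); zr=T[2]+.0055
a=np.radians(-14); rot=np.array([[np.cos(a),-np.sin(a)],[np.sin(a),np.cos(a)]]); ctr=T[:2]+rot@[.08,.05]
for n in('scene','top'):
    g=grab(n); hsv=cv2.cvtColor(g['frame'],cv2.COLOR_BGR2HSV); m=cv2.inRange(hsv,(0,0,75),(179,70,255))
    def edge(name,p,q,zoff,nrm):
        nrm=np.array(nrm)/1.
        for t in(.1,.3,.5,.7,.9):
            l=np.array(p)*(1-t)+np.array(q)*t; w=ctr+rot@(l/1000)
            u0=proj(g,[*w,zr+zoff]); o=proj(g,[*(w+rot@(nrm*.005)),zr+zoff])-u0; o/=np.linalg.norm(o)
            ks=np.arange(-14,15,.5); v=[m[int(round(u0[1]+k*o[1])),int(round(u0[0]+k*o[0]))]>0 for k in ks]
            out=[k for k,b in zip(ks,v) if b]; dz=(proj(g,[*w,zr+zoff+.01])-u0)@o/10; dl=(proj(g,[*(w+rot@(nrm*.01)),zr+zoff])-u0)@o/10
            print(n,name,l.round(),'edge px',max(out) if out else None,'px/mm up',dz.round(2),'px/mm out',dl.round(2))
    if n=='scene':
        edge('+y top',(68,70),(-68,70),0,(0,1)); edge('a top',(100,38),(68,70),0,(1,1))
        edge('-y bot',(68,-70),(-68,-70),-.012,(0,-1)); edge('+x bot',(100,38),(100,-38),-.012,(1,0)); edge('b bot',(100,-38),(68,-70),-.012,(1,-1))
    else:
        edge('+x',(100,38),(100,-38),0,(1,0)); edge('+y',(68,70),(-68,70),0,(0,1)); edge('-y',(68,-70),(-68,-70),-.012,(0,-1))
```

```text
scene +y top [54. 70.] edge px -4.0 px/mm up 0.21 px/mm out 0.6
scene +y top [27. 70.] edge px -4.0 px/mm up 0.2 px/mm out 0.59
scene +y top [ 0. 70.] edge px -4.0 px/mm up 0.18 px/mm out 0.58
scene +y top [-27.  70.] edge px -4.0 px/mm up 0.16 px/mm out 0.57
scene +y top [-54.  70.] edge px -3.0 px/mm up 0.15 px/mm out 0.56
scene a top [97. 41.] edge px 1.5 px/mm up -0.05 px/mm out 0.99
scene a top [90. 48.] edge px 2.0 px/mm up -0.05 px/mm out 0.98
scene a top [84. 54.] edge px 1.5 px/mm up -0.05 px/mm out 0.97
scene a top [78. 60.] edge px 1.0 px/mm up -0.05 px/mm out 0.95
scene a top [71. 67.] edge px -2.5 px/mm up -0.05 px/mm out 0.94
scene -y bot [ 54. -70.] edge px 0.5 px/mm up -0.11 px/mm out 0.77
scene -y bot [ 27. -70.] edge px 1.5 px/mm up -0.09 px/mm out 0.75
scene -y bot [  0. -70.] edge px 1.0 px/mm up -0.08 px/mm out 0.73
scene -y bot [-27. -70.] edge px 0.5 px/mm up -0.07 px/mm out 0.72
scene -y bot [-54. -70.] edge px 1.0 px/mm up -0.05 px/mm out 0.7
scene +x bot [100.  30.] edge px 2.0 px/mm up -0.33 px/mm out 0.61
scene +x bot [100.  15.] edge px 2.5 px/mm up -0.34
[... 754 characters left out ...]
x -1.5 px/mm up 0.09 px/mm out 0.36
top +x [100. -30.] edge px -1.0 px/mm up 0.09 px/mm out 0.36
top +y [54. 70.] edge px 0.0 px/mm up -0.03 px/mm out 0.37
top +y [27. 70.] edge px 0.5 px/mm up -0.03 px/mm out 0.37
top +y [ 0. 70.] edge px 9.5 px/mm up -0.03 px/mm out 0.37
top +y [-27.  70.] edge px 1.0 px/mm up -0.03 px/mm out 0.37
top +y [-54.  70.] edge px 0.5 px/mm up -0.03 px/mm out 0.37
top -y [ 54. -70.] edge px 14.5 px/mm up 0.07 px/mm out 0.36
top -y [ 27. -70.] edge px 14.5 px/mm up 0.07 px/mm out 0.37
top -y [  0. -70.] edge px 14.5 px/mm up 0.07 px/mm out 0.37
top -y [-27. -70.] edge px 14.5 px/mm up 0.07 px/mm out 0.37
top -y [-54. -70.] edge px 14.5 px/mm up 0.07 px/mm out 0.37
```

```bash
cat > lev.py <<'E'
from h import *
def meas(verbose=1):
    s=r.state(); T=np.array(s['ee_pos']); z0=.0055
    a=np.radians(-14); rot=np.array([[np.cos(a),-np.sin(a),0],[np.sin(a),np.cos(a),0],[0,0,1]])
    W=lambda l,q=np.zeros(6): T+rot@(Ro.from_rotvec(q[3:]).apply(np.array(l)+[.08,.05,0])+q[:3])+[0,0,z0]  # l: m in tray axes, z from rim top; about corner c
    A=[];B=[]
    for n,E in (('wrist',[('+y',(50,70,0),(-60,70,0),(0,1,0)),('a',(97,41,0),(71,67,0),(1,1,0)),('+x',(100,30,0),(100,-30,0),(1,0,0)),('c',(-97,-41,0),(-85,-53,0),(-1,-1,0))]),
                ('scene',[('+y',(60,70,0),(-20,70,0),(0,1,0)),('-y',(60,-70,-12),(-60,-70,-12),(0,-1,0)),('+x',(100,30,-12),(100,-30,-12),(1,0,0)),('b',(97,-41,-12),(71,-67,-12),(1,-1,0))]),
                ('top',[('+x',(100,30,0),(100,-30,0),(1,0,0)),('+y',(60,70,0),(20,70,0),(0,1,0))])):
        g=grab(n); gr=cv2.cvtColor(g['frame'],cv2.COLOR_BGR2HSV)[...,1].astype(np.float32); v=g['frame'].max(2).astype(np.float32)
        for name,p,q,nr in E:
            res=[]
            for t in np.linspace(0,1,7):
                l=(np.array(p)*(1-t)+np.array(q)*t)/1000.; u0=proj(g,W(l)); o=proj(g,W(l+np.array(nr)*.004))-u0; o/=np.linalg.norm(o)
                ks=np.arange(-16,16.1,.5); P=(u0+ks[:,None]*o).astype(np.float32)
                if P.min()<1 or P[:,0].max()>638 or P[:,1].max()>398: continue
                f=lambda I:cv2.remap(I,P[None,:,0].copy(),P[None,:,1].copy(),1)[0]
                ok=(f(gr)<75)&(f(v)>62); i=np.where(ok)[0]
                if not len(i): continue
                k=ks[i.max()]; J=[((proj(g,W(l,np.eye(6)[j]*1e-3))-u0)@o) for j in range(6)]
                res.append(k)
                if abs(k)<15: A.append(J);B.append(k)
            if verbose: print(n,name,res)
    A=np.array(A);B=np.array(B); w=np.ones(len(B))
    A2=np.vstack([A,np.diag([.2]*3+[.02]*3)]);
    for _ in range(15):
        q=np.linalg.lstsq(np.vstack([A*w[:,None],A2[len(A):]]),np.r_[B*w,np.zeros(6)],rcond=None)[0]; e=B-A@q; w=1/np.sqrt(1+(e/1.5)**2)
    print('shift mm',q[:3].round(1),'rot deg (tray x,y,z)',np.degrees(q[3:]/1000).round(2),'rms',np.sqrt(np.mean(e**2)).round(2),len(B))
meas()
E
python3 lev.py
```

```text
wrist +y [np.float64(-5.0), np.float64(-5.0), np.float64(-4.5), np.float64(16.0), np.float64(16.0), np.float64(-4.5), np.float64(-4.0)]
wrist a [np.float64(16.0), np.float64(16.0), np.float64(16.0), np.float64(16.0), np.float64(16.0), np.float64(16.0), np.float64(16.0)]
wrist +x [np.float64(16.0), np.float64(16.0), np.float64(16.0), np.float64(7.5), np.float64(-2.0)]
wrist c [np.float64(0.5), np.float64(1.0), np.float64(1.0), np.float64(16.0), np.float64(16.0), np.float64(16.0), np.float64(16.0)]
scene +y [np.float64(-3.5), np.float64(-3.5), np.float64(-3.5), np.float64(-3.5), np.float64(-3.5), np.float64(-3.0), np.float64(-3.0)]
scene -y [np.float64(0.5), np.float64(1.0), np.float64(1.0), np.float64(1.0), np.float64(1.0), np.float64(0.5), np.float64(1.0)]
scene +x [np.float64(2.5), np.float64(3.0), np.float64(15.5), np.float64(4.5), np.float64(4.5), np.float64(4.5), np.float64(4.5)]
scene b [np.float64(4.0), np.float64(4.0), np.float64(4.0), np.float64(4.0), np.float64(4.5), np.float64(16.0), np.float64(3.5)]
top +x [np.float64(-1.0), np.float64(-1.5), np.float64(-1.0), np.float64(-1.0), np.float64(-1.0), np.float64(-1.0), np.float64(-1.0)]
top +y [np.float64(-0.5), np.float64(-0.5), np.float64(-0.5), np.float64(-0.5), np.float64(0.0), np.float64(1.0), np.float64(6.0)]
shift mm [ 0.9 -1.5 -2.5] rot deg (tray x,y,z) [0.5  2.83 0.58] rms 3.97 50
```

>>> play_rows --slide '[[0,0,0],[0,0,0],[0,0,0],[0,0,0],[0,0,0],[0,0,0],[0,0,0],[0,0,0]]' --dr '[[-0.008,0,0],[-0.01,0,0],[-0.01,0,0],[-0.01,0,0],[-0.004,0,0],[0,0,0],[0,0,0],[0,0,0]]'

```text
t: 28.8
ee_pos: [0.4396, -0.2618, 0.2783]
ee_rot: [1.535, 2.718, 0.064]
force: [0.8, 0.3, -2.5]
finger_gap: 0.0094
```

```bash
python3 lev.py; python3 -c "
from h import *
s=r.state();print(s['t'],s['ee_pos'],Ro.from_rotvec(s['ee_rot']).as_matrix().round(3),s['finger_gap'],s['force'])"
```

```text
wrist +y [np.float64(0.0), np.float64(0.0), np.float64(0.0), np.float64(16.0), np.float64(16.0), np.float64(-0.5), np.float64(-1.0)]
wrist a [np.float64(16.0), np.float64(16.0), np.float64(16.0), np.float64(16.0)]
wrist +x [np.float64(16.0), np.float64(16.0), np.float64(16.0), np.float64(16.0), np.float64(8.0), np.float64(-4.5)]
wrist c [np.float64(1.0), np.float64(2.0), np.float64(1.0), np.float64(16.0), np.float64(16.0), np.float64(16.0), np.float64(16.0)]
scene +y [np.float64(-1.5), np.float64(-1.0), np.float64(-1.5), np.float64(-1.0), np.float64(-1.5), np.float64(-1.5), np.float64(-1.5)]
scene -y [np.float64(0.0), np.float64(0.5), np.float64(0.5), np.float64(1.0), np.float64(0.5), np.float64(0.5), np.float64(0.5)]
scene +x [np.float64(-0.5), np.float64(0.0), np.float64(14.5), np.float64(2.0), np.float64(2.0), np.float64(2.0), np.float64(2.5)]
scene b [np.float64(1.5), np.float64(2.0), np.float64(2.0), np.float64(2.0), np.float64(2.5), np.float64(16.0), np.float64(2.0)]
top +x [np.float64(-0.5), np.float64(-0.5), np.float64(-0.5), np.float64(0.0), np.float64(0.0), np.float64(0.0), np.float64(0.0)]
top +y [np.float64(-0.5), np.float64(-0.5), np.float64(-0.5), np.float64(-0.5), np.float64(-0.5), np.float64(1.0), np.float64(6.5)]
shift mm [ 1.2 -2.1 -1. ] rot deg (tray x,y,z) [2.2  1.29 0.72] rms 2.78 51
28.95 [ 0.43966697 -0.26182576  0.27836358] [[-0.517  0.855  0.037]
 [ 0.856  0.516  0.026]
 [ 0.003  0.045 -0.999]] 0.009519229115228263 [-0.41728732  0.06831506 -1.98761845]
```

```bash
sed -i 's/abs(k)<15/abs(k)<6/; s/,(.+x.,(100,30,0),(100,-30,0),(1,0,0)),(.c./,(\x27c\x27/' lev.py; python3 lev.py | tail -1
```

```text
shift mm [ 0.9 -1.8 -1.4] rot deg (tray x,y,z) [2.21 1.38 0.7 ] rms 0.57 47
```

>>> play_rows --slide '[[0,0,0],[0,0,0],[0,0,0],[0,0,0],[0,0,0],[0,0,0],[0,0,0],[0,0,0]]' --dr '[[0.0015,-0.008,0],[0.0015,-0.009,0],[0.0015,-0.009,0],[0.0015,-0.009,0],[0,0,0],[0,0,0],[0,0,0],[0,0,0]]'

```text
t: 30.1
ee_pos: [0.4395, -0.2616, 0.2784]
ee_rot: [1.521, 2.692, 0.026]
force: [-0.4, 0.6, -1.7]
finger_gap: 0.0097
```

```bash
python3 lev.py
python3 - <<'E'
from h import *
s=r.state();print(s['t'],s['ee_pos'],s['joint_vel'].round(3),s['finger_gap'],s['force'])
# drift still upright? brass in scene near the cup; stack unmoved: purple/gray not checked
b=grab('scene');hsv=cv2.cvtColor(b['frame'],cv2.COLOR_BGR2HSV); m=cv2.inRange(hsv,(18,110,80),(35,255,255)); m[:,:320]=0;m[:,352:]=0;m[:170]=0;m[240:]=0
c=max(cv2.findContours(m,0,1)[0],key=cv2.contourArea);print(cv2.boundingRect(c),proj(b,[.606,-.0265,.186]))
E
```

```text
wrist +y [np.float64(-0.5), np.float64(-0.5), np.float64(-1.0), np.float64(16.0), np.float64(16.0), np.float64(-2.5), np.float64(-3.0)]
wrist a [np.float64(16.0), np.float64(16.0), np.float64(16.0), np.float64(16.0)]
wrist c [np.float64(1.0), np.float64(1.0), np.float64(5.0), np.float64(16.0), np.float64(16.0), np.float64(16.0), np.float64(16.0)]
scene +y [np.float64(-1.5), np.float64(-1.5), np.float64(-1.5), np.float64(-2.0), np.float64(-2.0), np.float64(-2.5), np.float64(-2.5)]
scene -y [np.float64(-0.5), np.float64(0.0), np.float64(0.5), np.float64(0.5), np.float64(0.5), np.float64(0.5), np.float64(0.5)]
scene +x [np.float64(-1.0), np.float64(-0.5), np.float64(0.0), np.float64(1.0), np.float64(1.0), np.float64(1.0), np.float64(1.0)]
scene b [np.float64(0.0), np.float64(0.0), np.float64(0.5), np.float64(0.5), np.float64(1.5), np.float64(16.0), np.float64(0.0)]
top +x [np.float64(0.0), np.float64(0.0), np.float64(0.0), np.float64(0.5), np.float64(0.5), np.float64(0.0), np.float64(0.0)]
top +y [np.float64(-0.5), np.float64(-0.5), np.float64(-1.0), np.float64(-0.5), np.float64(-0.5), np.float64(1.0), np.float64(6.5)]
shift mm [ 0.7 -1.7 -0.7] rot deg (tray x,y,z) [0.12 0.04 0.66] rms 0.87 48
30.25 [ 0.43950054 -0.26152749  0.27839981] [-0.001 -0.002  0.001 -0.001 -0.001  0.002] 0.00989076645345068 [-0.23695194 -0.43003067 -1.74800132]
(332, 188, 10, 41) [336.20745664 189.4674915 ]
```

```bash
python3 -c "
from h import *
print(r.hand_in())"
```

```text
the job is handed in; nothing more can be done
None
```

I did the job in the order asked and handed it in at 30 s of the 54 s allowed. The drift stands in the cup and the arm is holding the top tray over the mat.

- **Drift:** I lowered it into the cup until it touched the floor, then let go. The last scene check still found it upright, with its top within about 2 px of where it should be.
- **Freeing the tray:** I gripped it at corner c and hinged it about 20 mm up on corner a, which stayed down. I then lifted it straight off, and by then the force on the tool was close to the tray's own weight. The picture after lift-off shows one tray free and the stack below.
- **Final pose:** The tray's centre is at about (0.53, -0.235), and I measured the mat's centre at (0.529, -0.236). The rim is about 0.28 m up, so the tray is well over 10 cm above the mat.
- **Levelling:** The tray had sagged about 3° in the grip, and I corrected that. The last edge fit shows under 0.2° of tilt, but that fit is only trustworthy to about 1–2°.

**What went wrong or was not checked:**
- While first reaching for the drift, a fingertip pressed the tray with about 12 N. I backed off at once.
- Some edge samples in the wrist picture were outliers, so I left them out of the fit.
- I had used up the picture limit, so the final scene was checked only by numbers.
- I did not measure the lower stack's position again after the tray came off.

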